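# Clear the packing offcuts into the scrap bin

### The arm

A 6-joint arm with a two-finger parallel gripper is mounted at the origin on a cart in front of the work surface, level with it; the furniture and walls round the work are solid. World frame = base frame: x ahead of the robot, y to its left, z up, the work surface at z = 0. Lengths are in m, angles in rad, forces in N, time in s.
With the tool pointing down it reaches from about 0.225 to 0.875 m from the base axis. Payload 3.4 kg.
Tool frame: the origin (TCP) lies at the very end of the fingers, on their centre line; the grasp point (between the pads) lies manip.hold_point_z behind it (manip.hold_point_z is the distance from the TCP to the grasp point, in m); x points along the fingers, y is the direction in which the jaws open and shut, and the axes are right-handed (so a half turn about x gives the same grasp; the last joint's range is limited). The gripper opens to 85 mm and grips with 20 to 120 N. Pads are 22 mm wide; open, the fingers measure 114 mm over their backs; the gripper's body (76 mm by 85 mm) begins 54 mm behind the grasp point. The pads swing forward as they close: fully open they stand 13 mm farther back than shut.
Start: joints at [-1.249, 0.276, 1.505, -0, 1.361, -0.121], TCP at [0.246, -0.52, 0.205] pointing down, gripper open.
Joint ranges: [-2.89, 2.89], [-0.75, 2.08], [0.22, 2.7], [-1.18, 4.32], [0.11, 2.71], [-2.7, 2.7]. Speed limits (rad/s): [2.57, 2.57, 3.14, 3.14, 3.14, 3.14].

### API

Orientations are given as a unit quaternion [w, x, y, z].
In Python, from rig import manip gives the robot as it stands.
- The arm moves only by the tool step_arm, never from a script. Its argument "targets" is a list of rows, each a list of 2 entries, a list of its own where there are three numbers: the shift along the tool's x, y, z in mm, then the turn about the tool's x in degrees. A call has 1 to 20 rows; each row is the pose to reach, as a shift and turn from the pose commanded when the call began, along the tool's axes at that moment; what a row does not reach only later rows make up. A row lasts 1/10 s, in which the tool goes at most 50 mm and 8.59 degrees, less where a joint would pass 70% of its speed; a pose out of reach is approached as far as the arm can. A call with a gripper value outside its range is refused whole. "grip" is the closure, from 0 (fully open) to 1 (shut), set as the call begins (left out, the last holds). The fingers move at their own pace and stop on an object; "grip_force" is the grip in N (left out, the last holds). Time passes only in rows, so rows that repeat a pose let the fingers close. It gives the time, the measured TCP pose, the force and the opening at its end, in the units of the state.
- manip.get_state(): the state, without advancing time (a new reading comes with each control period).
- manip.get_image(name): name is "scene" or "top" or "wrist"; returns a dict with "image" (400x640x3 uint8, red, green, blue), "fx", "fy", "cx", "cy" (pixels), "distortion" ([k1, k2, p1, p2, k3] as OpenCV has them; the pictures are not rectified), "pose" (4x4, takes a point from camera to world coordinates). Camera axes: x right, y down, z forward; pixel columns grow to the right and rows downward; lengths in m; the calibration is good to about 2 mm. A picture is of the moment at which its call begins. There is no depth.
- manip.sign_off(): hands the job in, once; it reports no verdict.
Trained networks look in a picture, given as the dict that the camera call returned (one of the last four; its "shot" number tells which), for a name from the list of things; names that differ only in an ending like _2 or _b are one class to them, and where a whole thing is asked for, a point or a joint stands for the part that bears it (a point fixed in the world has none). Each returns a list of dicts, best first, with "confidence" (0 to 1); they miss things now and then, are a little off and sometimes report something else, mostly with a low value. They report only what shows in the picture. A call takes as long as a camera call.
- manip.search_frame(picture, thing): "xyz" ([x, y, z] in m, in world coordinates, good to about 4 mm: the middle of the surface that is visible of it).
- manip.regions_of(picture, thing): "region" (400x640 bool, what is visible of it).
The state is a dict: "clock": time; "qpos": joint angles; "qd": joint speeds; "effort": joint torques, N m; "position": TCP position; "ee_rot": TCP orientation; "contact_force": force on the tool from outside, world axes, zero at the start; "moment": the same for the moment, N m; "width": finger opening in m.
Only numpy, scipy, OpenCV 4.12 (cv2) and the standard library are available. Lean on these libraries where they do the work, as an engineer would, in place of code of your own. Each camera call takes 0.05 s, during which the arm holds its last target.

### The job

Clear the scrap off the packing bench: put the short pine batten offcut and the stub of cardboard tube into the open blue scrap bin, in any order. The metal tamper standing near them is not scrap: leave it standing where it is.

Things in the scene. Friction and masses are not known exactly. Their poses are not given: they have to be found in the camera images.
- batten_center (a point): Centre of the scrap piece of pale pine batten: a plain wooden block 90 x 38 x 30 mm (x, y, z) lying flat on the bench with two nail heads on top, about 70 g, loose. The point is its middle, 15 mm above the bench; its x axis runs along the 90 mm length, z up.
- tube_center (a point): Centre of the scrap stub of brown cardboard tube: stiff, 44 mm outer diameter, 4 mm wall, 50 mm tall, standing upright on the bench, open at both ends, about 30 g, loose. The point is on its axis, half-way up (25 mm above the bench); z runs along the axis, up.
- scrap_bin: Blue open-topped rectangular plastic bin, 170 mm along its x by 180 mm along its y, 110 mm high, walls and floor about 4 mm, with a rim that stands out 6 mm on every side. It is fixed to the bench. Origin: centre of its underside, on the bench; z up.
- tamper: Bystander: metal coffee tamper standing on its round base, 58 mm diameter, 78 mm tall with a 34 mm thick handle, 0.38 kg, loose. Origin: centre of its underside. Not scrap, stays standing where it is.

How it is judged:
By the outcome, as a careful person would: the job done as asked, in the order asked, and still so for the second after the job is handed in, with the robot touching nothing.
It also fails if it takes over 53 s, if anything falls off the work surface, if the arm or the gripper's body presses on something with over 40 N, if the wrist force passes 120 N, or if a joint passes its speed limit or range.

## Working session

There is one attempt and no reset: what is moved stays moved. The work goes in short steps, Python scripts to look and compute and a tool call to move; the robot and the scene stay as the last step left them, time stands still between calls to the robot, and variables do not carry over. Pictures are saved under pics/ and viewed, and the job is handed in when it is done.

Besides the shell and the picture viewer there is one more tool, called after "Emit:" by a JSON object that holds its "name" and its "arguments", one argument or row to a line. step_arm: Moves the arm, as the interface text tells. Its arguments: {"type":"object","properties":{"targets":{"type":"array"},"grip":{"type":"number"},"grip_force":{"type":"number"}},"required":["targets"]}

```bash
mkdir -p pics; ls
python3 - <<'E'
from rig import manip
import cv2,numpy as np
s=manip.get_state(); print(s['clock'],s['position'],s['ee_rot'],s['width'],manip.hold_point_z)
for n in ['scene','top']:
    p=manip.get_image(n); cv2.imwrite(f'pics/{n}0.png',p['image'][:,:,::-1])
    print(n,p['fx'],p['cx'],p['cy'],p['distortion'],np.round(p['pose'],3).tolist())
    for t in ['batten_center','tube_center','scrap_bin','tamper']:
        print(t,[(np.round(d['xyz'],3).tolist(),round(d['confidence'],2)) for d in manip.search_frame(p,t)][:3])
        for d in manip.regions_of(p,t)[:1]:
            r=d['region'].astype(np.uint8); c=max(cv2.findContours(r,0,2)[0],key=cv2.contourArea)
            print('  rect',d['confidence'],np.round(cv2.boxPoints(cv2.minAreaRect(c))).tolist())
E
```

```text
pics
0.0 [ 0.246195   -0.51898469  0.20363019] [-0.15462364 -0.68978675 -0.15592771  0.68990747] 0.08550156903635613 0.0187
scene 452.37772464143444 327.9220177794269 200.84048352184948 [0.011093 0.       0.       0.       0.      ] [[-0.886, -0.291, 0.362, 0.198], [-0.464, 0.539, -0.703, 0.707], [0.01, -0.791, -0.612, 0.649], [0.0, 0.0, 0.0, 1.0]]
batten_center []
  rect 0.9 [[311.0, 250.0], [350.0, 221.0], [364.0, 241.0], [326.0, 270.0]]
tube_center [([0.621, 0.142, 0.036], 0.77)]
  rect 0.95 [[259.0, 214.0], [280.0, 214.0], [280.0, 245.0], [259.0, 245.0]]
scrap_bin [([0.543, -0.23, 0.062], 0.92)]
  rect 0.66 [[337.0, 161.0], [352.0, 90.0], [432.0, 107.0], [416.0, 178.0]]
tamper [([0.489, 0.301, 0.013], 0.87), ([0.62, 0.14, 0.032], 0.61)]
  rect 0.97 [[268.0, 282.0], [300.0, 282.0], [300.0, 328.0], [268.0, 328.0]]
top 491.9147745114795 323.19905024117026 195.35089868796845 [-0.03873591  0.          0.          0.          0.        ] [[-0.02, -0.994, 0.11, 0.406], [-1.0, 0.022, 0.01, 0.002], [-0.013, -0.11, -0.994, 1.255], [0.0, 0.0, 0.0, 1.0]]
batten_center [([0.481, 0.094, 0.029], 0.98)]
  rect 0.79 [[271.0, 222.0], [276.0, 206.0], [312.0, 216.0], [307.0, 232.0]]
tube_center [([0.626, 0.131, 0.043], 0.74)]
  rect 0.47 [[266.0, 157.0], [280.0, 151.0], [283.0, 158.0], [269.0, 164.0]]
scrap_bin [([0.551, -0.324, 0.005], 0.97)]
  rect 0.66 [[408.0, 157.0], [495.0, 144.0], [507.0, 220.0], [420.0, 233.0]]
tamper [([0.491, 0.279, 0.01], 0.87)]
  rect 0.94 [[203.0, 212.0], [222.0, 203.0], [231.0, 222.0], [212.0, 231.0]]
```

View pics/scene0.png

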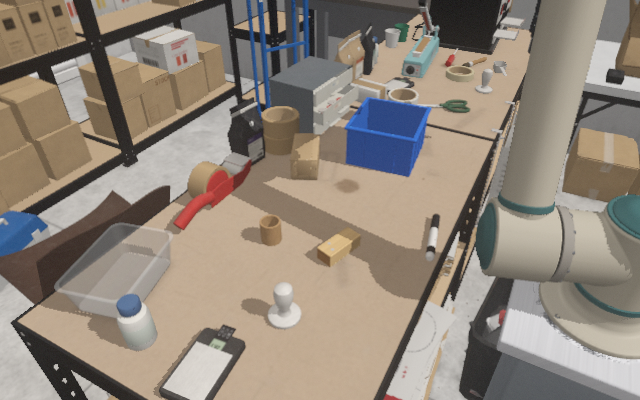

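View pics/top0.png

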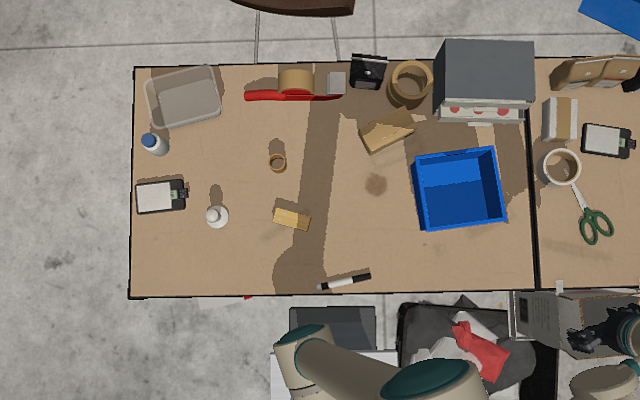

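Top view: batten at about (291,218), tube at (277,161), tamper at (216,216), and bin spanning (412–507, 147–232). Now I'll back-project these.

```bash
cat > h.py <<'E'
import numpy as np,cv2
def K(p): return np.array([[p['fx'],0,p['cx']],[0,p['fy'],p['cy']],[0,0,1.]])
def bp(p,uv,z):
    n=cv2.undistortPoints(np.array(uv,float).reshape(-1,1,2),K(p),np.array(p['distortion']))[:,0]
    T=np.array(p['pose']); d=np.c_[n,np.ones(len(n))]@T[:3,:3].T; o=T[:3,3]
    return o+d*((z-o[2])/d[:,2])[:,None]
def proj(p,X):
    T=np.linalg.inv(np.array(p['pose'])); r=cv2.Rodrigues(T[:3,:3])[0]
    return cv2.projectPoints(np.array(X,float).reshape(-1,3),r,T[:3,3],K(p),np.array(p['distortion']))[0][:,0]
E
python3 - <<'E'
from rig import manip
from h import *
np.set_printoptions(precision=4,suppress=True)
p=manip.get_image('top'); im=p['image']
for n,(a,b,c,d) in dict(bat=(260,195,325,244),tub=(255,140,300,175)).items():
    cv2.imwrite(f'pics/{n}1.png',cv2.resize(im[b:d,a:c,::-1],None,fx=10,fy=10,interpolation=cv2.INTER_CUBIC))
q=manip.get_image('scene')
cv2.imwrite('pics/sc1.png',cv2.resize(q['image'][200:280,250:370,::-1],None,fx=6,fy=6,interpolation=cv2.INTER_CUBIC))
print('bin rim',bp(p,[[412,155],[496,147],[507,221],[420,232]],.11))
print('tube',bp(p,[[277.5,159]],.05), bp(p,[[277.5,163]],0.025))
print('tamper',bp(p,[[217,217]],.01))
for t in ['batten_center','tube_center']:
    for d in manip.regions_of(p,t):
        v,u=np.nonzero(d['region']); print(t,d['confidence'],u.min(),u.max(),v.min(),v.max(),u.mean(),v.mean())
E
```

```text
bin rim [[ 0.624  -0.1974  0.11  ]
 [ 0.6391 -0.3975  0.11  ]
 [ 0.4633 -0.4128  0.11  ]
 [ 0.4423 -0.2087  0.11  ]]
tube [[0.6328 0.1267 0.05  ]] [[0.6272 0.1294 0.025 ]]
tamper [[0.4942 0.2867 0.01  ]]
batten_center 0.83 273 310 208 230 291.46725663716813 219.00530973451328
tube_center 0.68 268 286 153 172 277.1032608695652 162.2608695652174
```

View pics/bat1.png

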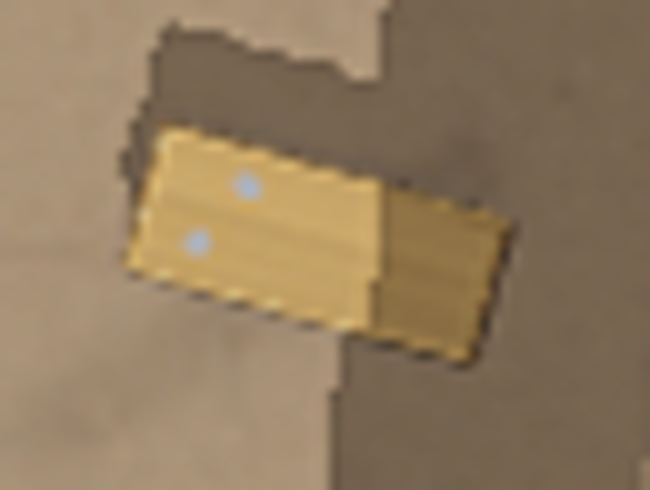

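View pics/tub1.png

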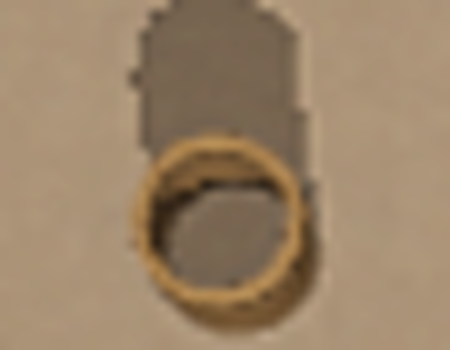

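View pics/sc1.png

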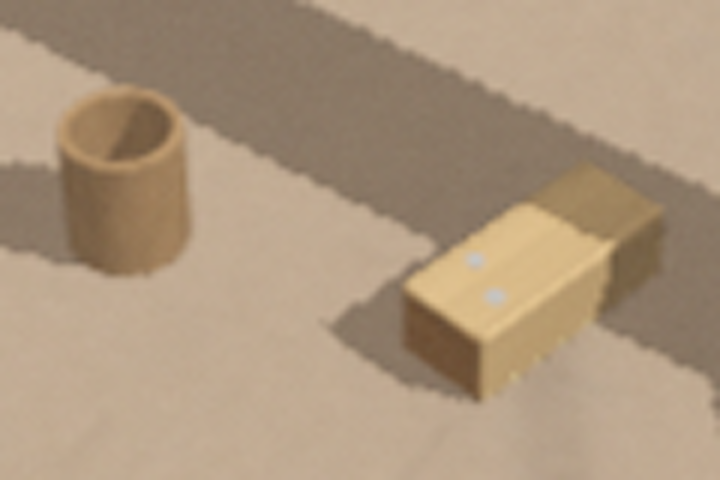

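Batten top corners in the crop are (165,127), (513,220), (472,362), (127,270). The tube rim is centred at (220,220).

Run:
```python
from rig import manip
from h import *
from scipy.spatial.transform import Rotation as R
np.set_printoptions(precision=4,suppress=True)
p=manip.get_image('top');q=manip.get_image('scene')
off=lambda c,s,o:(np.array(c)+.5)/s-.5+np.array(o)
def rep(C):
    print(C.mean(0)); 
    for i in range(4): e=C[(i+1)%4]-C[i]; print('  ',np.linalg.norm(e),np.degrees(np.arctan2(e[1],e[0])))
rep(bp(p,off([[165,127],[513,220],[472,362],[127,270]],10,(260,195)),.03))
rep(bp(q,off([[405,290],[482,340],[665,208],[590,162]],6,(250,200)),.03))
print('tube',bp(p,off([[220,220]],10,(255,140)),.05),bp(q,off([[122,128]],6,(250,200)),.05))
s=manip.get_state(); print(R.from_quat(np.roll(s['ee_rot'],-1)).as_matrix(),s['qpos'],s['clock'])
```

```text
[0.4839 0.0954 0.03  ]
   0.09028035527675383 -106.16351375803563
   0.03678233061316468 162.8830554464988
   0.08922748916849922 73.94353095249141
   0.03694657186989562 -15.479647378757345
[0.4829 0.1013 0.03  ]
   0.03405872188992087 165.38516319313146
   0.08947873750700311 -106.67788472785566
   0.034149156111645415 -15.973336480678613
   0.09028498024173175 73.39187714876438
tube [[0.6265 0.1291 0.05  ]] [[0.6251 0.1343 0.05  ]]
[[ 0.      0.4285 -0.9036]
 [-0.0001 -0.9036 -0.4285]
 [-1.      0.0001  0.    ]] [-1.249   0.2759  1.5049  0.      1.3607 -0.121 ] 1.2
```

```bash
cat >> h.py <<'E'
from scipy.spatial.transform import Rotation as R
def plan(s,xyz,yaw=None):
    # shift in mm in tool axes; yaw = desired world angle (deg) of jaw axis (mod 180)
    M=R.from_quat(np.roll(s['ee_rot'],-1)).as_matrix(); sh=M.T@(np.array(xyz)-s['position'])*1000
    cur=np.degrees(np.arctan2(M[1,1],M[0,1])); t=0 if yaw is None else (cur-yaw+90)%180-90
    print('clock',s['clock'],'shift',np.round(sh,1),'turn',round(t,1),'cur yaw',round(cur,1))
E
python3 - <<'E'
from rig import manip
from h import *
plan(manip.get_state(),(0.4835,0.098,0.18),-16.3)
E
```

```text
clock 1.2 shift [  24.5 -456.4 -478.9] turn -48.3 cur yaw -64.6
```

Emit:
{"name": "step_arm", "arguments": {
  "targets": [
    [[0,-14,-14],-4],
    [[0,-40,-42],-10],
    [[24,-456,-479],-48],
    [[24,-456,-479],-48],
    [[24,-456,-479],-48],
    [[24,-456,-479],-48],
    [[24,-456,-479],-48],
    [[24,-456,-479],-48],
    [[24,-456,-479],-48],
    [[24,-456,-479],-48],
    [[24,-456,-479],-48],
    [[24,-456,-479],-48],
    [[24,-456,-479],-48],
    [[24,-456,-479],-48],
    [[24,-456,-479],-48],
    [[24,-456,-479],-48],
    [[24,-456,-479],-48],
    [[24,-456,-479],-48]
  ],
  "grip": 0
}}

```text
clock: 3.0
position: [0.4833, 0.0962, 0.1806]
ee_rot: [-0.422, -0.567, -0.422, 0.568]
contact_force: [-0.0, -0.0, 0.6]
width: 0.0855
```

Run:
```python
from rig import manip
from h import *
np.set_printoptions(precision=4,suppress=True)
p=manip.get_image('wrist');im=p['image'].copy()
plan(manip.get_state(),(0.4835,0.098,0.005),-16.3)
for t in ['batten_center','tube_center','tamper']:
    print(t,[(np.round(d['xyz'],4).tolist(),round(d['confidence'],2)) for d in manip.search_frame(p,t)][:2])
    for d in manip.regions_of(p,t)[:1]:
        r=d['region'].astype(np.uint8); c=max(cv2.findContours(r,0,2)[0],key=cv2.contourArea)
        print(np.round(cv2.boxPoints(cv2.minAreaRect(c))).tolist())
u=R.from_euler('z',73.7,degrees=True).as_matrix()
for ctr in [(.4835,.098)]:
  C=np.array([[.045,.019,0],[-.045,.019,0],[-.045,-.019,0],[.045,-.019,0]])@u.T+[*ctr,.03]
  cv2.polylines(im,[np.round(proj(p,C)).astype(int)],True,(255,0,0))
print(p['pose'])
cv2.imwrite('pics/w1.png',im[:,:,::-1])
```

```text
clock 3.05 shift [175.7  -0.5  -1.8] turn -0.5 cur yaw -16.8
batten_center [([0.4822, 0.1012, 0.025], 0.89)]
[[298.0, 133.0], [333.0, 133.0], [333.0, 215.0], [298.0, 215.0]]
tube_center [([0.6265, 0.1295, 0.0385], 0.85)]
[[409.0, 84.0], [468.0, 84.0], [468.0, 129.0], [409.0, 129.0]]
tamper [([0.4875, 0.2708, 0.0067], 0.7)]
[[465.0, 399.0], [465.0, 367.0], [498.0, 367.0], [498.0, 399.0]]
[[ 0.9575 -0.2776 -0.0787  0.5048]
 [-0.2885 -0.9213 -0.2606  0.1624]
 [-0.0002  0.2722 -0.9622  0.3504]
 [ 0.      0.      0.      1.    ]]
```

View pics/w1.png

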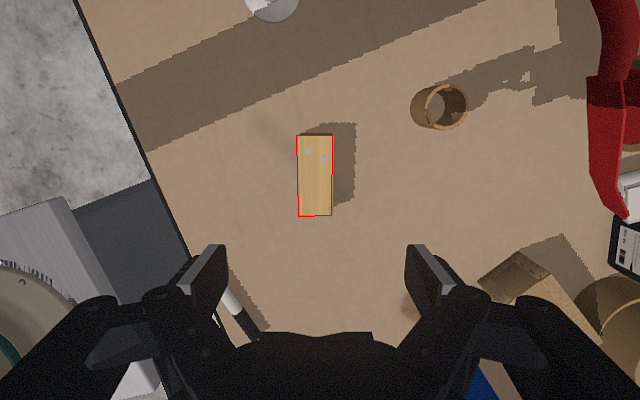

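The overlay at (0.4835, 0.098) fits the batten at pixels (297–333, 134–215). Descending and gripping.

Emit:
{"name": "step_arm", "arguments": {
  "targets": [
    [[20,0,-2],0],
    [[60,0,-2],0],
    [[105,0,-2],0],
    [[140,0,-2],0],
    [[160,0,-2],0],
    [[170,0,-2],0],
    [[175,0,-2],0],
    [[175,0,-2],0]
  ]
}}

```text
clock: 4.15
position: [0.4848, 0.0996, 0.0057]
ee_rot: [0.423, 0.567, 0.422, -0.567]
contact_force: [-0.5, -0.7, -0.0]
width: 0.0858
```

Emit:
{"name": "step_arm", "arguments": {
  "targets": [
    [[0,0,0],0],
    [[0,0,0],0],
    [[0,0,0],0],
    [[0,0,0],0],
    [[0,0,0],0],
    [[0,0,0],0],
    [[0,0,0],0],
    [[0,0,0],0]
  ],
  "grip": 1,
  "grip_force": 50
}}

```text
clock: 4.95
position: [0.4844, 0.0996, 0.0055]
ee_rot: [-0.422, -0.567, -0.422, 0.567]
contact_force: [-0.1, 0.2, 0.2]
width: 0.0005
```

The gripper closed fully, so the grasp missed. Looking.

Run:
```python
from rig import manip
from h import *
print(manip.get_state()['width'])
for n in ['wrist','scene']:
    p=manip.get_image(n)
    cv2.imwrite(f'pics/{n}2.png',p['image'][:,:,::-1])
```

```text
0.0004976589578805815
```

View pics/wrist2.png

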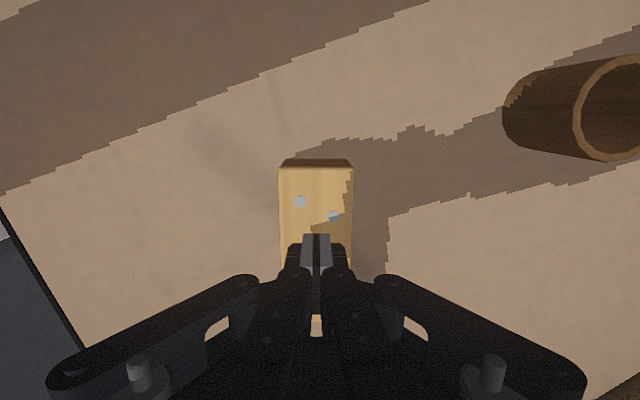

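View pics/scene2.png

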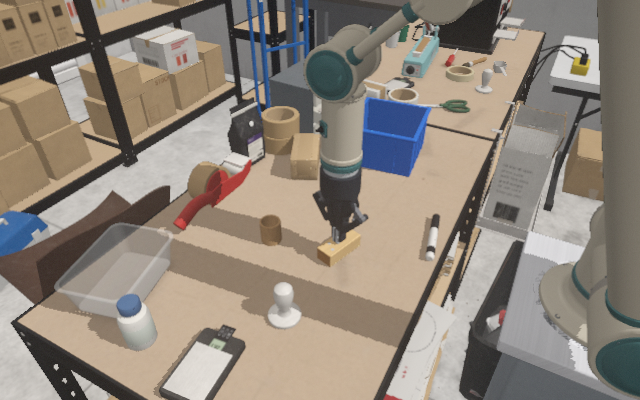

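Run:
```python
from rig import manip
from h import *
np.set_printoptions(precision=4,suppress=True)
p=manip.get_image('wrist');q=manip.get_image('scene'); s=manip.get_state()
print(s['position'],s['qpos'],s['contact_force'],s['clock'])
print(p['fx'],p['pose'][:3,3], bp(p,[[278,168],[353,168]],.03))
for z in (0,.0055,.03,.05): print(z,proj(q,[[.4844,.0996,z]]),proj(p,[[.4844,.0996,z]]))
cv2.imwrite('pics/sc3.png',cv2.resize(q['image'][170:280,280:400,::-1],None,fx=5,fy=5,interpolation=cv2.INTER_CUBIC))
M=R.from_quat(np.roll(s['ee_rot'],-1)).as_matrix();print(M)
```

```text
[0.4843 0.0996 0.0054] [ 0.062   0.3583  1.957  -0.0001  0.8264  0.3523] [ 0.2183 -0.2514  0.6202] 5.15
299.378867860856 [0.5056 0.1657 0.1753] [[0.4802 0.1458 0.03  ]
 [0.5155 0.1352 0.03  ]]
0 [[338.5677 250.9528]] [[313.7021 227.3233]]
0.0055 [[338.632  249.0062]] [[313.637  230.6632]]
0.03 [[338.9243 240.1606]] [[313.2946 248.2363]]
0.05 [[339.1702 232.7214]] [[312.9301 266.9588]]
[[-0.0001  0.9582 -0.2861]
 [-0.0001 -0.2861 -0.9582]
 [-1.     -0.0001  0.0001]]
```

View pics/sc3.png

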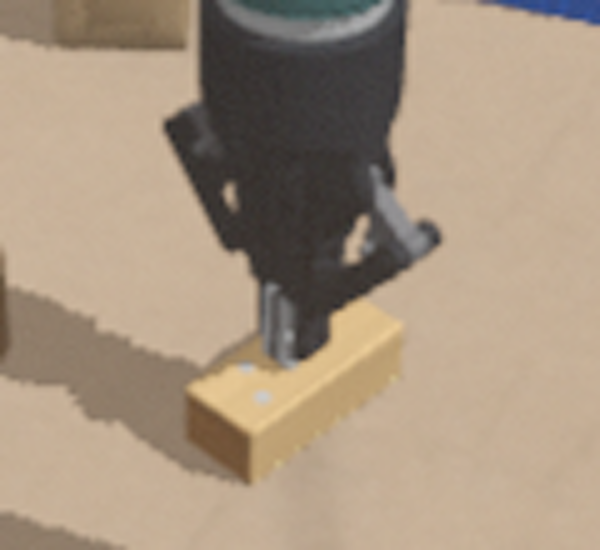

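Run:
```python
from rig import manip
from h import *
np.set_printoptions(precision=4,suppress=True)
p=manip.get_image('wrist');q=manip.get_image('scene')
f=np.array([.286,.958])*.011
for z in (.0055,.02,.025,.03,.035,.04,.045): print(z,proj(q,[[.4844+f[0],.0996+f[1],z]]),proj(p,[[.4844+f[0],.0996+f[1],z]]))
cv2.imwrite('pics/w3.png',cv2.resize(p['image'][150:290,240:390,::-1],None,fx=4,fy=4,interpolation=cv2.INTER_CUBIC))
```

```text
0.0055 [[334.9225 251.681 ]] [[313.5764 213.5639]]
0.02 [[335.0593 246.4708]] [[313.3768 222.1142]]
0.025 [[335.1072 244.6506]] [[313.2999 225.4066]]
0.03 [[335.1553 242.8181]] [[313.2184 228.9019]]
0.035 [[335.2038 240.9732]] [[313.1317 232.6194]]
0.04 [[335.2526 239.1158]] [[313.0393 236.5809]]
0.045 [[335.3017 237.2457]] [[312.9406 240.8113]]
```

View pics/w3.png

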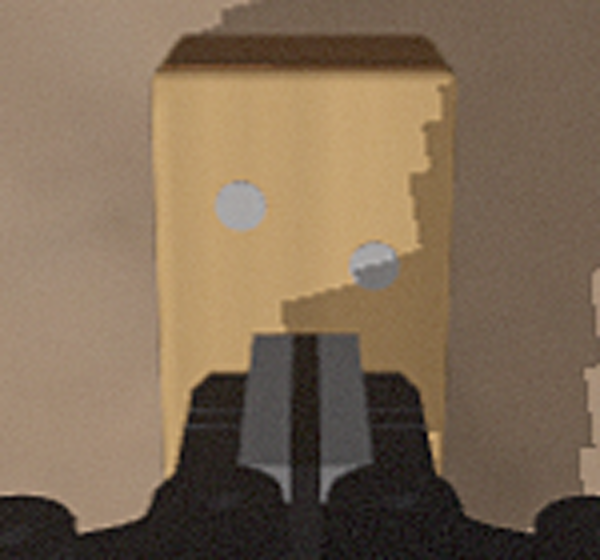

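The fingertips measure at z≈0.033 in both views, about 27 mm short of the reported TCP (0.0055). They shut just above the batten without touching it. I'll open and go 23 mm lower in small steps, watching the force.

Emit:
{"name": "step_arm", "arguments": {
  "targets": [
    [[0,0,0],0],
    [[0,0,0],0],
    [[0,0,0],0],
    [[0,0,0],0],
    [[0,0,0],0],
    [[0,0,0],0],
    [[5,0,0],0],
    [[10,0,0],0],
    [[15,0,0],0],
    [[15,0,0],0]
  ],
  "grip": 0
}}

```text
clock: 6.25
position: [0.4835, 0.0995, -0.0105]
ee_rot: [-0.422, -0.566, -0.423, 0.568]
contact_force: [-0.2, -0.5, 0.2]
width: 0.0855
```

Emit:
{"name": "step_arm", "arguments": {
  "targets": [
    [[3,0,0],0],
    [[6,0,0],0],
    [[8,0,0],0],
    [[8,0,0],0]
  ]
}}

```text
clock: 6.65
position: [0.4841, 0.0996, -0.0178]
ee_rot: [-0.422, -0.567, -0.423, 0.567]
contact_force: [-0.3, -0.2, 0.5]
width: 0.0853
```

Run:
```python
from rig import manip
from h import *
q=manip.get_image('scene'); s=manip.get_state(); print(s['position'],s['contact_force'],s['width'])
cv2.imwrite('pics/sc4.png',cv2.resize(q['image'][170:280,280:400,::-1],None,fx=5,fy=5,interpolation=cv2.INTER_CUBIC))
```

```text
[ 0.48430152  0.09956881 -0.0176321 ] [-0.63818879 -0.08117597  0.46990931] 0.08522905081401626
```

View pics/sc4.png

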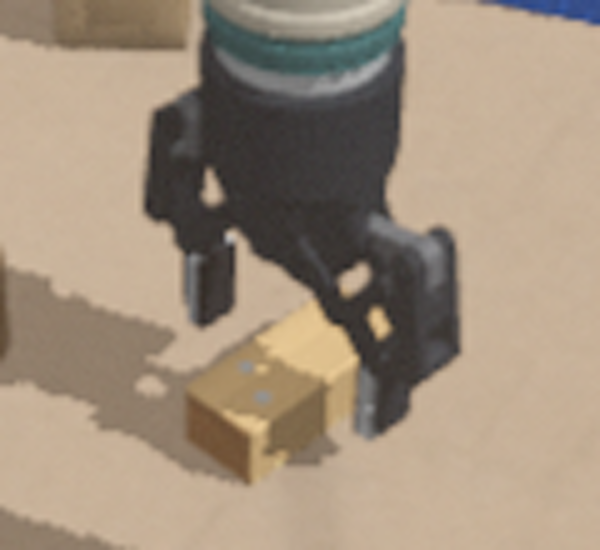

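The open fingers straddle the batten, still clear of the bench. Lowering 3 mm more, then closing.

Emit:
{"name": "step_arm", "arguments": {
  "targets": [
    [[3,0,0],0],
    [[3,0,0],0]
  ]
}}

```text
clock: 6.9
position: [0.4842, 0.0995, -0.0207]
ee_rot: [-0.422, -0.567, -0.422, 0.567]
contact_force: [-0.2, 0.2, 0.2]
width: 0.0855
```

Emit:
{"name": "step_arm", "arguments": {
  "targets": [
    [[0,0,0],0],
    [[0,0,0],0],
    [[0,0,0],0],
    [[0,0,0],0],
    [[0,0,0],0],
    [[0,0,0],0]
  ],
  "grip": 1,
  "grip_force": 50
}}

```text
clock: 7.5
position: [0.4847, 0.0996, -0.0202]
ee_rot: [0.423, 0.567, 0.422, -0.567]
contact_force: [0.7, 0.2, 4.5]
width: 0.0373
```

Gripped at 37 mm. Lifting, then carrying it over the bin.

Emit:
{"name": "step_arm", "arguments": {
  "targets": [
    [[-10,0,0],0],
    [[-30,0,0],0],
    [[-60,0,0],0],
    [[-90,0,0],0],
    [[-120,0,0],0],
    [[-142,0,0],0],
    [[-150,0,0],0],
    [[-150,0,0],0]
  ]
}}

```text
clock: 8.3
position: [0.4849, 0.0996, 0.1305]
ee_rot: [0.423, 0.568, 0.422, -0.566]
contact_force: [-0.9, -0.6, -0.7]
width: 0.0372
```

Emit:
{"name": "step_arm", "arguments": {
  "targets": [
    [[0,4,10],-2],
    [[0,14,30],-4],
    [[0,28,60],-6],
    [[0,43,95],-8],
    [[0,60,130],-10],
    [[0,76,165],-12],
    [[0,92,200],-14],
    [[0,108,235],-16],
    [[0,125,270],-18],
    [[0,141,305],-19],
    [[0,155,335],-20],
    [[0,165,358],-20],
    [[0,170,370],-20],
    [[0,170,370],-20],
    [[0,170,370],-20]
  ]
}}

```text
clock: 9.8
position: [0.5406, -0.3021, 0.1285]
ee_rot: [0.513, 0.485, 0.516, -0.485]
contact_force: [0.3, 0.7, -0.9]
width: 0.0369
```

Run:
```python
from rig import manip
from h import *
s=manip.get_state(); plan(s,(.542,-.304,.03),5); print(s['position'],s['width'],s['contact_force'])
for n in ['scene','wrist','top']:
    q=manip.get_image(n); cv2.imwrite(f'pics/{n}5.png',q['image'][:,:,::-1])
```

```text
clock 9.8 shift [98.4  1.5  2.2] turn -1.6 cur yaw 3.4
[ 0.54058903 -0.30211185  0.1284574 ] 0.03689417874387622 [ 0.2877865   0.66140637 -0.9010814 ]
```

View pics/wrist5.png

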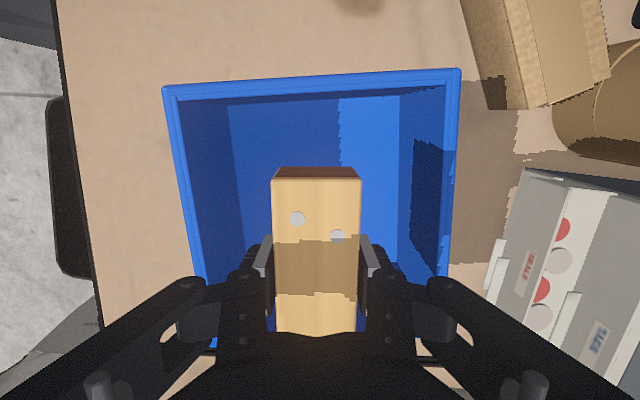

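View pics/scene5.png

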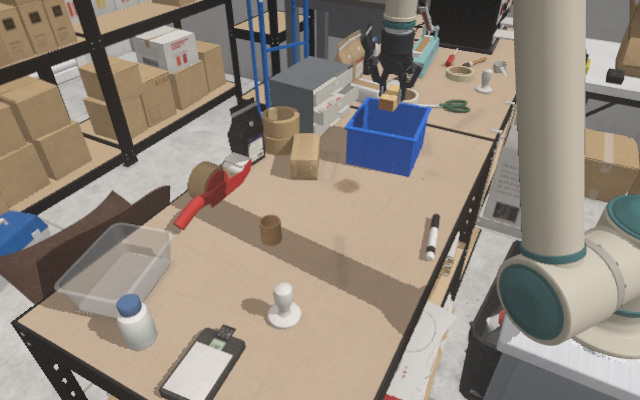

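Run:
```python
from rig import manip
from h import *
np.set_printoptions(precision=4,suppress=True)
p=manip.get_image('wrist')
print('bin far rim',bp(p,[[164,88],[460,70]],.11),'floor',bp(p,[[246,282],[400,262]],.004))
print('batten end top', bp(p,[[271,178],[361,178]],.175))
```

```text
bin far rim [[ 0.4464 -0.224   0.11  ]
 [ 0.6223 -0.2034  0.11  ]] floor [[ 0.4713 -0.4196  0.004 ]
 [ 0.6398 -0.3847  0.004 ]]
batten end top [[ 0.5212 -0.261   0.175 ]
 [ 0.5593 -0.2587  0.175 ]]
```

The bin centre comes out at about (0.544, -0.307), which agrees. Lowering into the bin and releasing.

Emit:
{"name": "step_arm", "arguments": {
  "targets": [
    [[15,2,4],-2],
    [[45,2,4],-2],
    [[75,2,4],-2],
    [[92,2,4],-2],
    [[98,2,4],-2],
    [[98,2,4],-2]
  ]
}}

```text
clock: 10.6
position: [0.5434, -0.3066, 0.0311]
ee_rot: [0.523, 0.476, 0.524, -0.476]
contact_force: [0.4, -0.4, -0.3]
width: 0.0369
```

Emit:
{"name": "step_arm", "arguments": {
  "targets": [
    [[0,0,0],0],
    [[0,0,0],0],
    [[0,0,0],0],
    [[0,0,0],0],
    [[0,0,0],0],
    [[-20,0,0],0],
    [[-60,0,0],0],
    [[-100,0,0],0],
    [[-140,0,0],0],
    [[-160,0,0],0],
    [[-160,0,0],0]
  ],
  "grip": 0
}}

```text
clock: 11.7
position: [0.5455, -0.3089, 0.1958]
ee_rot: [0.526, 0.476, 0.52, -0.476]
contact_force: [0.4, 0.4, 0.3]
width: 0.0856
```

Run:
```python
from rig import manip
from h import *
np.set_printoptions(precision=4,suppress=True)
s=manip.get_state()
p=manip.get_image('wrist'); cv2.imwrite(f'pics/w6.png',p['image'][:,:,::-1])
q=manip.get_image('top')
for t in ['tube_center','batten_center','tamper']:
    print(t,[(np.round(d['xyz'],4).tolist(),round(d['confidence'],2)) for d in manip.search_frame(q,t)][:2])
for yaw in (-16.3,30): plan(s,(.6258,.131,.15),yaw)
```

```text
tube_center []
batten_center [([0.5417, -0.3053, 0.0353], 0.68)]
tamper [([0.4906, 0.2808, 0.0104], 0.58)]
clock 11.7 shift [  44.2  120.8 -430.7] turn 21.7 cur yaw 5.4
clock 11.7 shift [  44.2  120.8 -430.7] turn -24.6 cur yaw 5.4
```

View pics/w6.png

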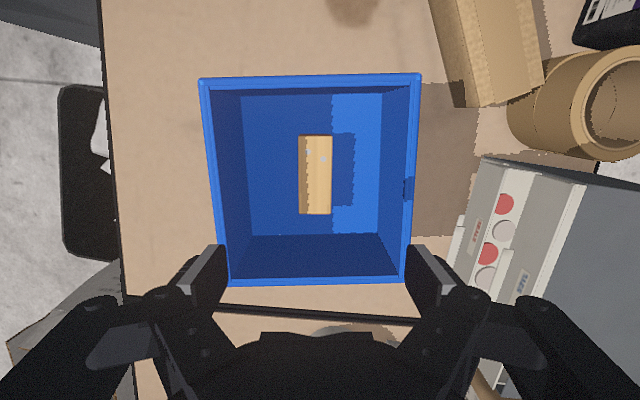

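The batten lies flat on the bin floor, at pixels (299–332, 135–214). On to the tube.

Emit:
{"name": "step_arm", "arguments": {
  "targets": [
    [[0,5,-15],2],
    [[0,15,-50],5],
    [[10,28,-95],8],
    [[20,40,-140],12],
    [[30,54,-188],16],
    [[40,67,-235],20],
    [[44,80,-282],22],
    [[44,93,-330],22],
    [[44,105,-375],22],
    [[44,115,-410],22],
    [[44,121,-428],22],
    [[44,121,-431],22],
    [[44,121,-431],22]
  ]
}}

```text
clock: 13.25
position: [0.6231, 0.1322, 0.1466]
ee_rot: [-0.423, -0.566, -0.423, 0.568]
contact_force: [0.8, -1.3, -0.9]
width: 0.0855
```

Run:
```python
from rig import manip
from h import *
np.set_printoptions(precision=4,suppress=True)
s=manip.get_state(); plan(s,(.6258,.131,.05))
p=manip.get_image('wrist'); im=p['image'].copy()
a=np.linspace(0,2*np.pi,60)
for z,c in((.05,(255,0,0)),(0,(0,255,0))):
    cv2.polylines(im,[np.round(proj(p,np.c_[.6258+.022*np.cos(a),.131+.022*np.sin(a),0*a+z])).astype(int)],True,c)
cv2.imwrite(f'pics/w7.png',im[:,:,::-1])
print([(d['xyz'],d['confidence']) for d in manip.search_frame(p,'tube_center')])
```

```text
clock 13.25 shift [96.6  3.   0.2] turn 0 cur yaw -16.6
[([0.6244, 0.1274, 0.0407], 0.67)]
```

View pics/w7.png

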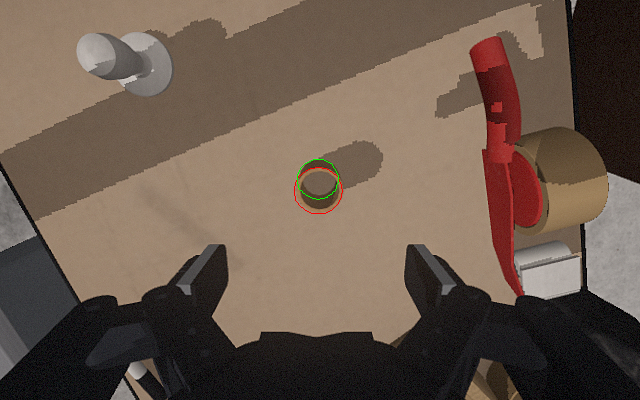

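The predicted circles coincide with the tube at about (318,188). Descending and gripping gently.

Emit:
{"name": "step_arm", "arguments": {
  "targets": [
    [[15,3,0],0],
    [[45,3,0],0],
    [[80,3,0],0],
    [[110,3,0],0],
    [[132,3,0],0],
    [[146,3,0],0],
    [[155,3,0],0],
    [[155,3,0],0]
  ]
}}

```text
clock: 14.15
position: [0.626, 0.1314, -0.0086]
ee_rot: [-0.422, -0.567, -0.423, 0.568]
contact_force: [0.5, 0.6, -0.0]
width: 0.0855
```

Emit:
{"name": "step_arm", "arguments": {
  "targets": [
    [[0,0,0],0],
    [[0,0,0],0],
    [[0,0,0],0],
    [[0,0,0],0],
    [[0,0,0],0],
    [[0,0,0],0]
  ],
  "grip": 1,
  "grip_force": 25
}}

```text
clock: 14.75
position: [0.6276, 0.1323, -0.0062]
ee_rot: [0.423, 0.568, 0.422, -0.566]
contact_force: [0.5, -0.1, 6.7]
width: 0.0426
```

Emit:
{"name": "step_arm", "arguments": {
  "targets": [
    [[-10,0,0],0],
    [[-30,0,0],0],
    [[-60,0,0],0],
    [[-90,0,0],0],
    [[-120,0,0],0],
    [[-142,0,0],0],
    [[-150,0,0],0],
    [[-150,0,0],0]
  ]
}}

```text
clock: 15.55
position: [0.6271, 0.1322, 0.1437]
ee_rot: [0.423, 0.568, 0.422, -0.566]
contact_force: [0.6, -0.7, -0.7]
width: 0.0425
```

Run:
```python
from rig import manip
from h import *
s=manip.get_state(); print(s['width'],s['contact_force'],s['position']); plan(s,(.545,-.307,.15),5.4)
p=manip.get_image('wrist'); cv2.imwrite(f'pics/w8.png',p['image'][:,:,::-1])
```

```text
0.042463438291273116 [ 0.57269094 -0.74949834 -0.70323701] [0.62711106 0.13222288 0.14372675]
clock 15.55 shift [ -6.5  47.  444.4] turn -22.0 cur yaw -16.6
```

View pics/w8.png

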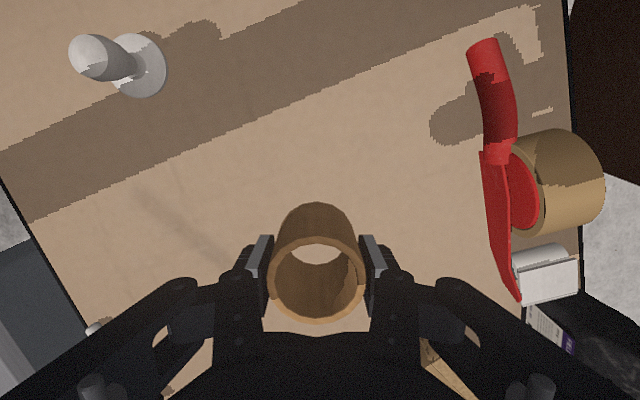

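Tube is held. Carrying it to the bin.

Emit:
{"name": "step_arm", "arguments": {
  "targets": [
    [[0,1,12],-2],
    [[-3,4,38],-5],
    [[-6,8,75],-8],
    [[-6,12,115],-11],
    [[-6,16,155],-14],
    [[-6,21,195],-17],
    [[-6,25,235],-20],
    [[-6,29,275],-22],
    [[-6,33,315],-22],
    [[-6,38,355],-22],
    [[-6,42,395],-22],
    [[-6,45,425],-22],
    [[-6,47,440],-22],
    [[-6,47,444],-22],
    [[-6,47,444],-22]
  ]
}}

```text
clock: 17.1
position: [0.5442, -0.3059, 0.1475]
ee_rot: [0.522, 0.476, 0.524, -0.476]
contact_force: [0.6, 0.5, 0.1]
width: 0.0425
```

Run:
```python
from rig import manip
from h import *
s=manip.get_state(); print(s['width'],s['contact_force'],s['position']); plan(s,(.545,-.307,.07),5.4)
p=manip.get_image('wrist'); cv2.imwrite(f'pics/w9.png',p['image'][:,:,::-1])
```

```text
0.04252078790893016 [0.58547388 0.45773038 0.06084026] [ 0.54418674 -0.30587121  0.14748507]
clock 17.1 shift [77.5  0.8  1.4] turn -0.1 cur yaw 5.3
```

View pics/w9.png

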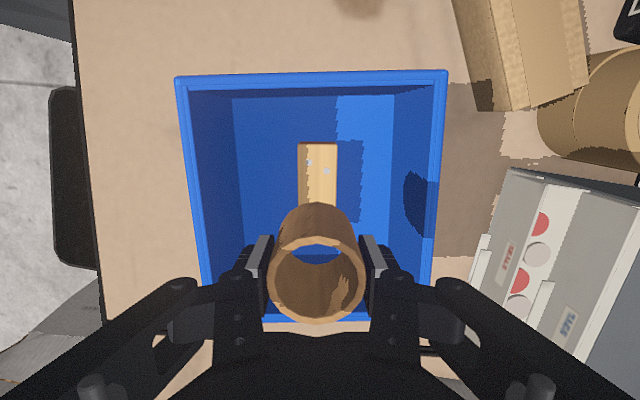

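Emit:
{"name": "step_arm", "arguments": {
  "targets": [
    [[15,0,0],0],
    [[45,0,0],0],
    [[75,0,0],0],
    [[88,0,0],0],
    [[95,0,0],0],
    [[95,0,0],0]
  ]
}}

```text
clock: 17.75
position: [0.5447, -0.3059, 0.0533]
ee_rot: [0.523, 0.476, 0.523, -0.476]
contact_force: [-0.7, 0.9, -0.3]
width: 0.0425
```

Emit:
{"name": "step_arm", "arguments": {
  "targets": [
    [[0,0,0],0],
    [[0,0,0],0],
    [[0,0,0],0],
    [[0,0,0],0],
    [[0,0,0],0],
    [[-20,0,0],0],
    [[-60,0,0],0],
    [[-100,0,0],0],
    [[-140,0,0],0],
    [[-160,0,0],0],
    [[-160,0,0],0]
  ],
  "grip": 0
}}

```text
clock: 18.85
position: [0.5464, -0.3081, 0.2178]
ee_rot: [0.526, 0.476, 0.52, -0.476]
contact_force: [-0.1, -0.3, 0.4]
width: 0.0853
```

Run:
```python
from rig import manip
from h import *
s=manip.get_state(); print(s['clock'],s['width'],s['contact_force'],s['position'])
for n in ['wrist','scene']:
    p=manip.get_image(n); cv2.imwrite(f'pics/{n}10.png',p['image'][:,:,::-1])
    for t in ['tube_center','batten_center','tamper']:
        print(n,t,[(np.round(d['xyz'],4).tolist(),round(d['confidence'],2)) for d in manip.search_frame(p,t)][:2])
```

```text
18.85 0.0852507717674092 [-0.14821006 -0.3371692   0.35829761] [ 0.54637339 -0.30810284  0.21777059]
wrist tube_center [([0.5449, -0.3147, 0.0793], 0.63), ([0.5444, -0.3005, 0.0277], 0.6)]
wrist batten_center [([0.546, -0.3011, 0.0307], 0.93)]
wrist tamper []
scene tube_center [([0.5449, -0.3072, 0.0753], 0.66)]
scene batten_center [([0.4883, 0.2972, 0.0102], 0.64)]
scene tamper [([0.4907, 0.2959, 0.0155], 0.79)]
```

View pics/wrist10.png

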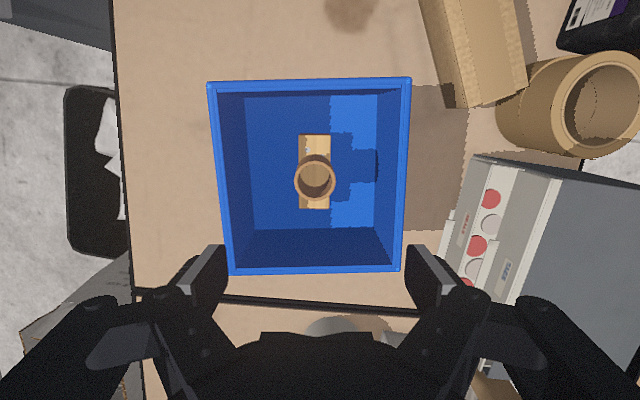

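View pics/scene10.png

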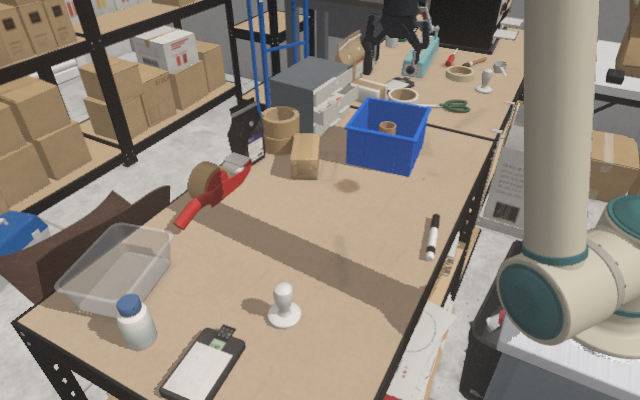

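The tube stands on the batten inside the bin at pixel (315,178), below the rim. The tamper is unmoved at (284,305) in the scene view. Handing in.

```bash
python3 -c "
from rig import manip
print(manip.sign_off())"
```

```text
the job is handed in; nothing more can be done
None
```

The batten and the tube stub are both in the blue bin, and I handed the job in at about 19 s of the 53 s allowed. The last pictures show the batten flat on the bin floor. The tube stands upright on top of it, with its top at about z = 0.08 m, below the 0.11 m rim. The tamper is standing where it was, the gripper is open and about 0.1 m above the rim, and the measured force is near zero.

Some checks failed or disagreed:
- **First grasp missed:** the gripper shut just above the batten without touching it. The cameras put the fingertips about 27 mm higher than the reported TCP, so I made both grasps lower than the readings called for.
- **Force while gripping:** I read 4.5 N upward closing on the batten and 6.7 N closing on the tube, well under the limits, and did not find the cause.
- **Last scene view:** the network labelled the tamper as the batten, with confidence 0.64. The pictures show that is wrong.
- **Last wrist view:** it gave a second, lower tube position, also in the bin. The pictures show only one tube there.

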